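# Push the roller up its check ramp and hold it at the stop

## Task

Push the dark steel roller up the sloping track with the fingertips, in one steady push without letting it run back down, until it is fully home against the grey stop plate at the top and has pushed the sprung plunger in. Do not grip the roller or lift it off the track, and leave the small parts standing round the station where they are. Finish while still holding the roller against the stop with the fingers: nothing latches it and it would roll down if let go.

Things in the scene. Friction and masses are not known exactly. Their poses are not given: they have to be found in the camera images.
- track: Aluminium track, 12 degrees up along its x; z square to its surface, y across. Origin: on the running surface's centre line under the waiting roller, 16 mm above the bench. Surface 78 mm wide, x = -24 to 202 mm; side rails 8 mm high, 65 mm apart; foot lip 6 mm high at x = -20 to -14 mm, clear space behind it. Roller's centre: x = 0 at the start, 170 mm when home.
- station: Roller check station, fixed to the bench, carries the track. Origin at bench level under the middle of the slope; x level, towards the stop, z up. Dark base plate 300 x 100 mm, 8 mm thick, centred 12 mm ahead of the origin. The track's origin is 83 mm behind it. A drawer cabinet 0.4 m tall stands beyond it to the left (world x over 0.62, y 0.12 to 0.33 m).
- stop_face (a point): Middle of the face of the grey stop plate that the roller comes up against, at x = 190 mm of the track, 20 mm above its surface; axes as the track's. The plate is 78 mm wide, 36 mm high above the track's surface, 12 mm thick.
- roller_center (a point): Centre of the roller: smooth dark steel cylinder, 40 mm diameter, 60 mm long, about 0.3 kg (varies), steel stub shafts of 12 mm diameter standing out 10 mm at each end. It lies across the track and rolls freely; its y axis is the roller's axis (x and z turn as it rolls). Waits at the foot against the lip. Slippery on the track (friction about 0.3).
- plunger (a joint): Travel of the brass plunger (12 mm diameter) in the middle of the stop plate, in m: 0 = out, 8 mm proud of the face; 0.008 = pushed in flush, roller home. Spring about 1 N at first, 4 N fully in; the roller's weight adds about 0.6 N down the slope. It springs out when let go.
- part_box: Small closed part box 39 x 55 x 30 mm, loose, beside the station; origin under its middle.
- heat_sink: Finned heat sink 40 x 40 x 18 mm, loose, beside the station; origin under its middle.
- relay: Black relay cube 22 x 28 x 24 mm, loose, beside the station; origin under its middle.
- capacitor: Capacitor standing upright, 18 mm diameter, 32 mm high, loose, beside the station; origin under its middle.

How it is judged:
By the outcome, as a careful person would: the job done as asked, in the order asked, and still so for the second after the job is handed in, while the arm keeps its last pose, push and grip.
It also fails if it takes over 40 s, if anything falls off the work surface, if the arm or the gripper's body presses on something with over 40 N, if the wrist force passes 120 N, or if a joint passes its speed limit or range.

## Robot

A 7-joint arm with a two-finger parallel gripper is mounted at the origin on a cart in front of the work surface, level with it; the furniture and walls round the work are solid. World frame = base frame: x ahead of the robot, y to its left, z up, the work surface at z = 0. Lengths are in m, angles in rad, forces in N, time in s.
With the tool pointing down it reaches from about 0.4 to 0.85 m from the base axis. Payload 10.4 kg.
Tool frame: the origin (TCP) lies on the centre line of the jaws, within the pads' length; the fingertips stand 17 mm ahead of it and the grasp point (between the pads) lies 2 mm behind it; z points along the fingers, y is the line along which they close (so a half turn about z gives the same grasp; the last joint's range is limited). The gripper opens to 85 mm and grips with 20 to 120 N. Pads are 22 mm wide; open, the fingers measure 114 mm over their backs; the gripper's body (76 mm by 85 mm) begins 54 mm behind the grasp point. The pads swing forward as they close: fully open they stand 13 mm farther back than shut.
Start: joints at [-1.33, 0.332, -0.065, 1.46, 0.022, 1.35, -0.088], TCP at [0.163, 0.603, 0.248] pointing down, gripper open.
Joint ranges: [-2.6, 2.6], [-0.5, 2.12], [-1.47, 1.34], [0.16, 2.42], [-1.27, 4.41], [0.06, 2.06], [-2.6, 2.6]. Speed limits (rad/s): [2.22, 2.22, 2.79, 2.79, 3.14, 3.14, 3.14].

## Interface

Orientations are given as a unit quaternion [x, y, z, w].
In Python, from workcell import sensors, imaging, order, spotter gives the robot as it stands. The module is installed in compiled form; this text tells all that it offers.
- The arm moves only by the shell command python3 -m inch 'ROWS' [FORCE]. ROWS is JSON, a list that holds one entry, the list of rows, each a list of 7 numbers: the shift along the tool's x, y, z in m, then the turn, a rotation vector about the tool's x, y, z in rad, then the closure, from -1 (fully open) to 1 (shut). In form: [[[x, y, z, ax, ay, az, hand], ...]]. A call has 1 to 10 rows; each row is the pose to reach, as a shift and turn from the pose commanded when the call began, along the tool's axes at that moment; what a row does not reach only later rows make up. A row lasts 1/10 s, in which the tool goes at most 50 mm and 8.59 degrees, less where a joint would pass 70% of its speed; a pose out of reach is approached as far as the arm can. A call with a gripper value outside its range is refused whole. The fingers move at their own pace and stop on an object; FORCE is the grip in N (left out, the last holds). Time passes only in rows, so rows that repeat a pose let the fingers close. It gives the time, the measured TCP pose, the force, the opening and the grip force at its end, in the units of the state.
- sensors.get_obs(): the state, without advancing time (a new reading comes with each control period).
- imaging.camera(name): name is "scene" or "side" or "wrist"; returns the picture (420x560x3 uint8, blue, green, red); there is no depth.
- imaging.calibration(name): a dict with "mtx" (3x3 intrinsics, pixels), "R" (3x3) and "t" (3): a world point X has camera coordinates R X + t; the wrist camera has in their place "tool_from_camera" (4x4, takes a point from camera to tool coordinates, whose origin is the TCP and whose axes are the flange's). Camera axes: x right, y down, z forward; pixel columns grow to the right and rows downward; lengths in m; the calibration is good to about 2 mm. A picture is of the moment at which its call begins: read the wrist's pose just before it. calibration takes no time and is no camera call.
- order.hand_in(): hands the job in; it is judged then, once.
Trained networks look in the newest picture that a camera, given by its name, has taken for a name from the list of things; names that differ only in an ending like _2 or _b are one class to them, and where a whole thing is asked for, a point or a joint stands for the part that bears it (a point fixed in the world has none). Each returns a list of dicts, best first, with "conf" (0 to 1); they miss things now and then, are a little off and sometimes report something else, mostly with a low value. They report only what shows in the picture. A call takes as long as a camera call.
- spotter.look_for(label, camera): "pixel" ([column, row] in pixels, amid what is visible of it).
The state is a dict: "clock": time; "joint_pos": joint angles; "joint_velocities": joint speeds; "tau": joint torques, N m; "position": TCP position; "ee_rot": TCP orientation; "ft_force": force on the tool from outside, world axes, zero at the start; "torque": the same for the moment, N m; "grip_width": opening from 0.0 (shut) to 1.0 (fully open); "grasp_force": force on a finger pad.
Only numpy, scipy, OpenCV 4.12 (cv2) and the standard library are available. Lean on these libraries where they do the work, as an engineer would, in place of code of your own. Each camera call takes 0.05 s, during which the arm holds its last target. There are 200 camera calls.

## Working session

There is one attempt and no reset: what is moved stays moved. The work goes in short steps, Python scripts to look and compute and a shell command to move; the robot and the scene stay as the last step left them, time stands still between calls to the robot, and variables do not carry over. Pictures are saved under pics/ and viewed, at most 10 in all, crops included, and the job is handed in when it is done.

```bash
mkdir -p pics; cat > h.py <<'E'
import numpy as np, cv2
from workcell import sensors, imaging, order, spotter
from scipy.spatial.transform import Rotation as Ro
def snap(c,f):
    im=np.asarray(imaging.camera(c)); cv2.imwrite('pics/'+f,im); return im
def proj(c,X):
    k=imaging.calibration(c); Y=np.atleast_2d(X)@np.array(k['R']).T+np.array(k['t']); p=Y@np.array(k['mtx']).T
    return p[:,:2]/p[:,2:]
def ray(c,px):
    k=imaging.calibration(c); R=np.array(k['R']); d=R.T@np.linalg.solve(np.array(k['mtx']),[px[0],px[1],1]); o=-R.T@np.array(k['t']); return o,d/np.linalg.norm(d)
def atz(c,px,z):
    o,d=ray(c,px); return o+d*(z-o[2])/d[2]
E
python3 - <<'E'
from h import *
o=sensors.get_obs(); print({k:np.round(o[k],3) for k in('clock','position','ee_rot','ft_force','grip_width')})
for c in('scene','side'):
    snap(c,c+'0.png')
    k=imaging.calibration(c); print(c,-np.array(k['R']).T@k['t'])
    for l in('roller_center','stop_face','station','track','part_box','heat_sink','relay','capacitor'):
        for d in spotter.look_for(l,c)[:2]: print(l,np.round(d['pixel']),round(d['conf'],2))
a=cv2.imread('pics/scene0.png');
E
```

```text
{'clock': np.float64(0.0), 'position': array([0.163, 0.603, 0.248]), 'ee_rot': array([ 0.132,  0.991, -0.001, -0.   ]), 'ft_force': array([ 0.094,  0.197, -0.208]), 'grip_width': np.float64(1.004)}
scene [0.04108146 0.46457986 0.55214054]
roller_center [328. 193.] 0.67
stop_face [272. 196.] 0.83
station [270. 211.] 0.57
station [282. 250.] 0.52
track [273. 202.] 0.88
part_box [334. 224.] 0.93
heat_sink [278. 252.] 0.91
side [ 0.50901399 -0.82523679  0.68293859]
roller_center [275. 280.] 0.87
stop_face [297. 235.] 0.9
station [294. 249.] 0.93
track [295. 234.] 0.91
part_box [342. 255.] 0.31
heat_sink [250. 219.] 0.7
relay [344. 255.] 0.61
capacitor [335. 290.] 0.62
```

View pics/scene0.png

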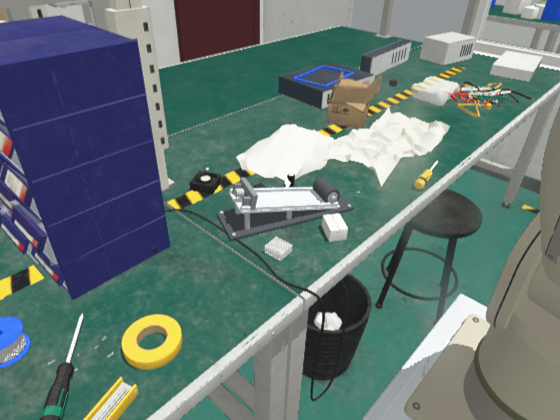

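```bash
python3 -c "
import cv2
a=cv2.imread('pics/side0.png')[180:330,200:400];cv2.imwrite('pics/side0c.png',cv2.resize(a,(800,600),interpolation=cv2.INTER_CUBIC))"
```

```text
(no output)
```

View pics/side0c.png

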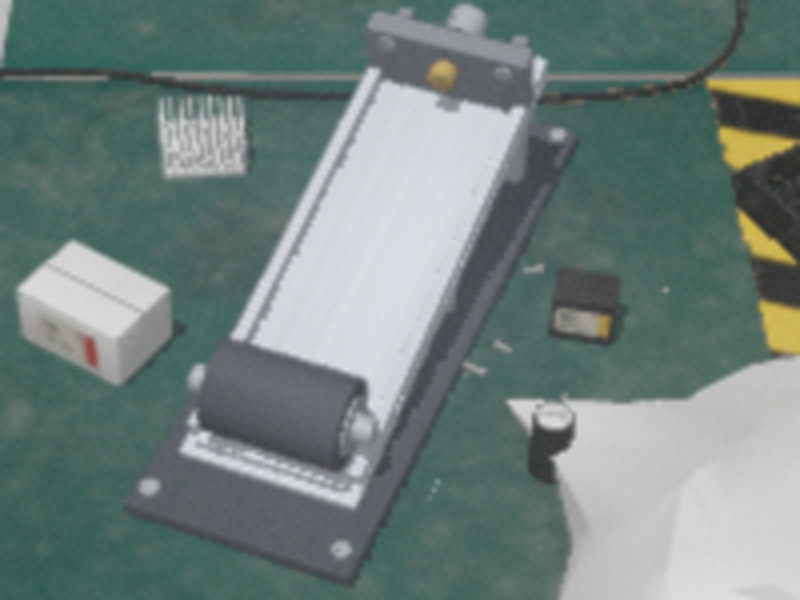

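The side crop (4x, offset 200,180) shows the roller at the foot around (275,280). The brass plunger is at (310.5,199). The base plate corners are at about (232,307), (288,325) and (344,214). The box and heat sink stand to the left, the relay and capacitor to the right. I'll fit the station pose from these points.

```bash
cat >> h.py <<'E'
a=np.deg2rad(12); RT=Ro.from_euler('y',-12,degrees=True).as_matrix()
def tr2st(p): return np.asarray(p)@RT.T+np.array([-.083,0,.016])
def st2w(p,q): return np.asarray(p)@Ro.from_euler('z',q[2]).as_matrix().T+np.array([q[0],q[1],0])
E
python3 - <<'E'
from h import *
from scipy.optimize import least_squares
px=np.array([[127,503],[352,576],[577,138],[442,75],[180,448],[358,505],[372,30],[198,380],[372,428]])/4+[200,180]
S=np.vstack([[[-.138,.05,.008],[-.138,-.05,.008],[.162,-.05,.008]],tr2st([[.182,0,.02],[-.024,.039,0],[-.024,-.039,0],[.190,.039,.036],[0,.04,.02],[0,-.04,.02]])])
f=lambda q:(proj('side',st2w(S,q))-px).ravel()
r=least_squares(f,[.52,.3,1.2],loss='soft_l1'); q=r.x; print(q,np.round(f(q).reshape(-1,2),1).tolist())
for n,p in dict(roller=[0,0,.02],home=[.17,0,.02],plung=[.182,0,.02]).items():
    w=st2w(tr2st(p),q); print(n,w.round(4),proj('scene',w).round(1))
im=cv2.imread('pics/scene0.png')
for p in proj('scene',st2w(S,q)): cv2.circle(im,tuple(int(v*8) for v in p),8,(0,0,255),-1,shift=3)
cv2.imwrite('pics/ov.png',cv2.resize(im[150:280,190:370],(800,578)))
for n,p,z in (('box',[(100+200*4)/4-200+200,0],0),):pass
for n,c,z in(('box',(95,310),.015),('sink',(203,137),.009),('relay',(585,305),.012),('cap',(551,440),.016)):
    w=atz('side',np.array(c)/4+[200,180],z); print(n,w.round(3),'station',((w-[q[0],q[1],0])@Ro.from_euler('z',q[2]).as_matrix()).round(3))
np.save('q.npy',q)
E
```

```text
[ 0.53760078 -0.12859294  1.16896051] [[-0.9, -0.6], [0.2, 0.1], [1.2, -2.0], [-0.1, 1.8], [0.3, 0.5], [-0.3, 0.3], [-1.4, -1.0], [-0.2, -1.0], [1.5, 1.0]]
roller [ 0.5035 -0.2088  0.0356] [[324.4 190.7]]
home [ 0.5685 -0.0558  0.0709] [[257.5 192.3]]
plung [ 0.5731 -0.045   0.0734] [[252.4 192.5]]
box [ 0.419 -0.133  0.015] station [-0.05   0.107  0.015]
sink [ 0.462 -0.006  0.009] station [0.083 0.118 0.009]
relay [ 0.635 -0.127  0.012] station [ 0.04  -0.089  0.012]
cap [ 0.612 -0.211  0.016] station [-0.047 -0.101  0.016]
```

View pics/ov.png

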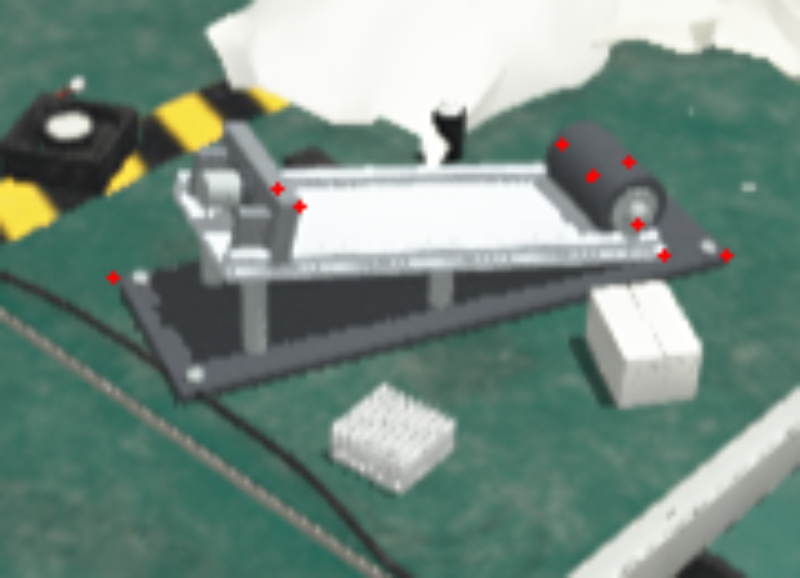

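The fit agrees with both cameras to about 2–3 mm. Next I'll compute the waypoint shifts.

```bash
cat >> h.py <<'E'
def trackR(q): # tool axes: x up the slope, z into the track
    M=Ro.from_euler('z',q[2]).as_matrix()@RT; return M@np.diag([1,-1,-1.])
def delta(pos,R,obs=None):
    o=obs or sensors.get_obs(); C=Ro.from_quat(o['ee_rot']).as_matrix()
    return np.r_[C.T@(np.array(pos)-o['position']), Ro.from_matrix(C.T@R).as_rotvec()].round(4)
def goal(p): q=np.load('q.npy'); return st2w(tr2st(p),q),trackR(q)
E
python3 - <<'E'
from h import *
o=sensors.get_obs(); C=Ro.from_quat(o['ee_rot']).as_matrix()
for p,yaw in(([.30,.33,.28],-30),([.44,0,.28],-70)):
    print(delta(p,Ro.from_euler('z',yaw,degrees=True).as_matrix()@C).tolist())
p,R=goal([-.06,0,.15]); print(p,delta(p,R).tolist())
E
```

```text
[-0.2036, -0.2282, -0.0317, -0.0, -0.0, 0.5236]
[-0.4248, -0.5103, -0.0317, -0.0, -0.0001, 1.2217]
[ 0.46998765 -0.28769807  0.15024744] [-0.5288, -0.7802, 0.098, -0.1788, 0.1557, 1.7018]
```

```bash
python3 -m inch '[[[-0.204,-0.228,-0.032,0,0,0.524,0],[-0.204,-0.228,-0.032,0,0,0.524,0.5],[-0.204,-0.228,-0.032,0,0,0.524,0.5],[-0.204,-0.228,-0.032,0,0,0.524,0.5],[-0.204,-0.228,-0.032,0,0,0.524,0.5],[-0.204,-0.228,-0.032,0,0,0.524,0.5],[-0.204,-0.228,-0.032,0,0,0.524,0.5],[-0.204,-0.228,-0.032,0,0,0.524,0.5]]]' 20
python3 - <<'E'
from h import *
p,R=goal([-.06,0,.15]); o=sensors.get_obs()
C0=R
print(delta([.44,0,.28],Ro.from_euler('z',-(67-134.8+30-0)-70+0,degrees=True).as_matrix()@Ro.from_quat(o['ee_rot']).as_matrix()).tolist(),o['position'])
print(delta([.44,0,.28],Ro.from_euler('z',-40,degrees=True).as_matrix()@Ro.from_quat(o['ee_rot']).as_matrix()).tolist())
print(delta(p,R).tolist())
E
```

```text
clock: 1.7
position: [0.3013, 0.3291, 0.281]
ee_rot: [0.385, 0.923, 0.001, -0.0]
ft_force: [0.2, 1.3, -0.1]
grip_width: 0.252
grasp_force: 0.0
[-0.3315, -0.1328, 0.0005, -0.0004, -0.0008, 0.562] [0.30131407 0.32906054 0.28095888]
[-0.3315, -0.1328, 0.0005, -0.0005, -0.001, 0.6981]
[-0.5572, -0.314, 0.1298, -0.1229, 0.1829, 1.1773]
```

```bash
python3 -m inch '[[[-0.332,-0.133,0,0,0,0.698,0.5],[-0.332,-0.133,0,0,0,0.698,0.5],[-0.332,-0.133,0,0,0,0.698,0.5],[-0.332,-0.133,0,0,0,0.698,0.5],[-0.332,-0.133,0,0,0,0.698,0.5],[-0.332,-0.133,0,0,0,0.698,0.5],[-0.332,-0.133,0,0,0,0.698,0.5],[-0.332,-0.133,0,0,0,0.698,0.5],[-0.332,-0.133,0,0,0,0.698,0.5]]]'
python3 - <<'E'
from h import *
p,R=goal([-.06,0,.15])
print(delta(p,R).tolist())
E
```

```text
clock: 2.6
position: [0.441, 0.0012, 0.2802]
ee_rot: [0.677, 0.736, -0.0, 0.0]
ft_force: [-0.8, 0.3, 0.9]
grip_width: 0.248
grasp_force: 0.0
[-0.2903, 0.0047, 0.1301, -0.0509, 0.2057, 0.484]
```

```bash
python3 -m inch '[[[-0.29,0.005,0.13,-0.051,0.206,0.484,0.5],[-0.29,0.005,0.13,-0.051,0.206,0.484,0.5],[-0.29,0.005,0.13,-0.051,0.206,0.484,0.5],[-0.29,0.005,0.13,-0.051,0.206,0.484,0.5],[-0.29,0.005,0.13,-0.051,0.206,0.484,0.5],[-0.29,0.005,0.13,-0.051,0.206,0.484,0.5],[-0.29,0.005,0.13,-0.051,0.206,0.484,0.5],[-0.29,0.005,0.13,-0.051,0.206,0.484,0.5],[-0.29,0.005,0.13,-0.051,0.206,0.484,0.5]]]'
python3 - <<'E'
from h import *
o=sensors.get_obs()
im=snap('wrist','w1.png'); k=imaging.calibration('wrist'); print({x:np.round(k[x],3).tolist() for x in k})
T=np.eye(4);T[:3,:3]=Ro.from_quat(o['ee_rot']).as_matrix();T[:3,3]=o['position']
W=np.linalg.inv(T@np.array(k['tool_from_camera']))
def pw(P):
    Y=np.asarray(P)@W[:3,:3].T+W[:3,3]; u=Y@np.array(k['mtx']).T; return u[:,:2]/u[:,2:]
q=np.load('q.npy')
P=[[0,.04,.02],[0,-.04,.02],[0,0,.04],[.182,0,.02],[.19,.039,.036],[.19,-.039,.036],[-.024,.039,0],[-.024,-.039,0]]
pp=pw(st2w(tr2st(P),q)); print(pp.round(0).tolist(), spotter.look_for('roller_center','wrist')[:1])
for p in pp:
    if abs(p).max()<2000: cv2.circle(im,tuple(int(v) for v in p),3,(0,0,255),-1)
cv2.imwrite('pics/w1o.png',im)
p,R=goal([-.045,0,.028]); print(delta(p,R).tolist())
E
```

```text
clock: 3.5
position: [0.4709, -0.2853, 0.1494]
ee_rot: [0.829, 0.55, 0.087, -0.059]
ft_force: [0.5, -0.0, 0.4]
grip_width: 0.248
grasp_force: 0.0
{'mtx': [[359.439, 0.0, 274.253], [0.0, 359.439, 206.374], [0.0, 0.0, 1.0]], 'tool_from_camera': [[0.0, -0.948, -0.317, 0.081], [1.0, -0.0, 0.0, 0.001], [-0.0, -0.317, 0.948, -0.123], [0.0, 0.0, 0.0, 1.0]]}
[[216.0, 122.0], [332.0, 122.0], [274.0, 125.0], [275.0, -232.0], [193.0, -283.0], [357.0, -283.0], [223.0, 152.0], [325.0, 152.0]] [{'pixel': [272.8, 126.2], 'conf': 0.72}]
[0.0119, 0.0, 0.1217, -0.0009, -0.0023, 0.0042]
```

View pics/w1o.png

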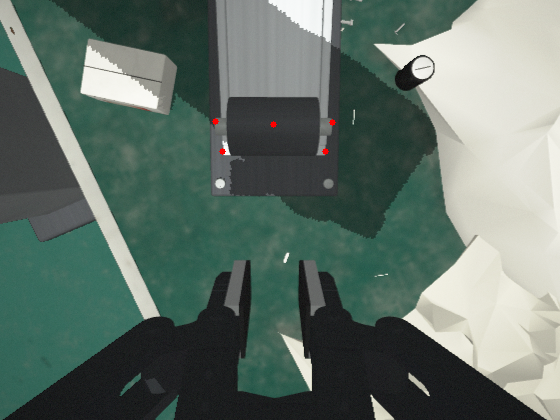

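The wrist picture shows the roller centred at (274,126), right on the prediction. The fingers are clear behind the foot, so I'll descend now.

```bash
python3 -m inch '[[[0.004,0,0.04,0,0,0,0.5],[0.008,0,0.075,0,-0.002,0.004,0.5],[0.012,0,0.1,0,-0.002,0.004,0.5],[0.012,0,0.11,0,-0.002,0.004,0.5],[0.012,0,0.118,0,-0.002,0.004,0.5],[0.012,0,0.122,0,-0.002,0.004,0.5],[0.012,0,0.122,0,-0.002,0.004,0.5]]]'
python3 - <<'E'
from h import *
p,R=goal([-.045,0,.028]); print(delta(p,R).tolist())
im=snap('side','s2.png')[220:320,200:333]; cv2.imwrite('pics/s2c.png',cv2.resize(im,(798,600),interpolation=cv2.INTER_CUBIC))
E
```

```text
clock: 4.3
position: [0.4848, -0.2535, 0.034]
ee_rot: [0.83, 0.548, 0.087, -0.057]
ft_force: [-0.2, 0.3, -0.2]
grip_width: 0.248
grasp_force: 0.0
[0.0027, -0.0003, 0.0006, 0.0006, 0.0011, -0.0028]
```

View pics/s2c.png

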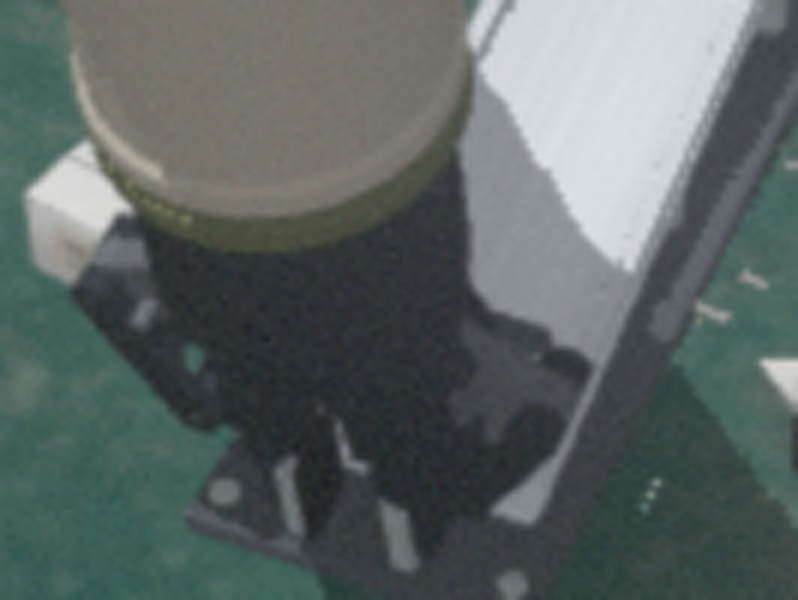

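```bash
python3 -m inch '[[[0.003,0,0.002,0,0,-0.003,0.5],[0.006,0,0.002,0,0,-0.003,0.5],[0.009,0,0.002,0,0,-0.003,0.5],[0.012,0,0.002,0,0,-0.003,0.5],[0.014,0,0.002,0,0,-0.003,0.5],[0.016,0,0.002,0,0,-0.003,0.5],[0.018,0,0.002,0,0,-0.003,0.5],[0.02,0,0.002,0,0,-0.003,0.5],[0.022,0,0.002,0,0,-0.003,0.5],[0.025,0,0.002,0,0,-0.003,0.5]]]'
python3 - <<'E'
from h import *
p,R=goal([.139,0,.026]); print(delta(p,R).tolist())
snap('wrist','w3.png')
E
```

```text
clock: 5.35
position: [0.4942, -0.2305, 0.0367]
ee_rot: [0.83, 0.549, 0.087, -0.057]
ft_force: [-0.5, -1.0, 0.5]
grip_width: 0.25
grasp_force: 0.6
[0.1618, 0.0, -0.0002, -0.0003, 0.0014, -0.0004]
```

View pics/w3.png

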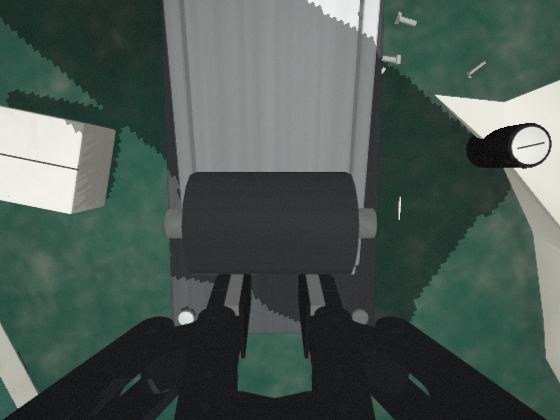

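The fingers touch the roller squarely and evenly, and the wrist force is about 1 N. I'll continue the push.

```bash
python3 -m inch '[[[0.004,0,0,0,0,0,0.5],[0.008,0,0,0,0,0,0.5],[0.012,0,0,0,0,0,0.5],[0.016,0,0,0,0,0,0.5],[0.02,0,0,0,0,0,0.5],[0.024,0,0,0,0,0,0.5],[0.028,0,0,0,0,0,0.5],[0.032,0,0,0,0,0,0.5],[0.036,0,0,0,0,0,0.5],[0.04,0,0,0,0,0,0.5]]]'
python3 -m inch '[[[0.004,0,0,0,0,0,0.5],[0.008,0,0,0,0,0,0.5],[0.012,0,0,0,0,0,0.5],[0.016,0,0,0,0,0,0.5],[0.02,0,0,0,0,0,0.5],[0.024,0,0,0,0,0,0.5],[0.028,0,0,0,0,0,0.5],[0.032,0,0,0,0,0,0.5],[0.036,0,0,0,0,0,0.5],[0.04,0,0,0,0,0,0.5]]]'
python3 - <<'E'
from h import *
p,R=goal([.139,0,.026]); print(delta(p,R).tolist())
E
```

```text
clock: 6.4
position: [0.5097, -0.1941, 0.045]
ee_rot: [0.829, 0.549, 0.087, -0.057]
ft_force: [0.1, -0.1, 0.2]
grip_width: 0.248
grasp_force: 0.6
clock: 7.4
position: [0.525, -0.1581, 0.0533]
ee_rot: [0.829, 0.549, 0.087, -0.057]
ft_force: [-0.6, -1.2, 0.8]
grip_width: 0.25
grasp_force: 0.6
[0.0814, 0.0, -0.0002, -0.0003, 0.0012, 0.0]
```

```bash
python3 -m inch '[[[0.004,0,0,0,0,0,0.5],[0.008,0,0,0,0,0,0.5],[0.012,0,0,0,0,0,0.5],[0.016,0,0,0,0,0,0.5],[0.02,0,0,0,0,0,0.5],[0.024,0,0,0,0,0,0.5],[0.028,0,0,0,0,0,0.5],[0.032,0,0,0,0,0,0.5],[0.036,0,0,0,0,0,0.5],[0.04,0,0,0,0,0,0.5]]]'
python3 -m inch '[[[0.004,0,0,0,0,0,0.5],[0.008,0,0,0,0,0,0.5],[0.012,0,0,0,0,0,0.5],[0.015,0,0,0,0,0,0.5],[0.018,0,0,0,0,0,0.5],[0.02,0,0,0,0,0,0.5],[0.022,0,0,0,0,0,0.5],[0.024,0,0,0,0,0,0.5],[0.026,0,0,0,0,0,0.5],[0.028,0,0,0,0,0,0.5]]]'
python3 - <<'E'
from h import *
p,R=goal([.139,0,.026]); print(delta(p,R).tolist())
snap('wrist','w4.png')
E
```

```text
clock: 8.4
position: [0.5403, -0.1221, 0.0616]
ee_rot: [0.829, 0.549, 0.087, -0.057]
ft_force: [-0.3, -1.1, 0.4]
grip_width: 0.257
grasp_force: 0.6
clock: 9.4
position: [0.551, -0.0971, 0.0673]
ee_rot: [0.83, 0.549, 0.087, -0.057]
ft_force: [0.1, -0.4, 0.2]
grip_width: 0.249
grasp_force: 0.6
[0.0137, 0.0, -0.0002, -0.0003, 0.0012, -0.0001]
```

View pics/w4.png

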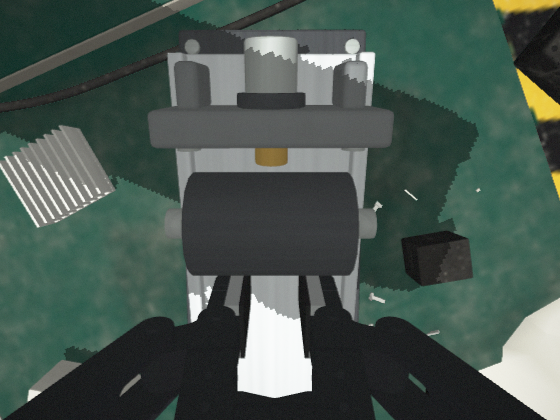

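The roller is still square on the fingers, and the plunger (271,157) is a few mm ahead of it. I'll finish slowly, watching the force.

```bash
python3 -m inch '[[[0.0015,0,0,0,0,0,0.5],[0.003,0,0,0,0,0,0.5],[0.0045,0,0,0,0,0,0.5],[0.006,0,0,0,0,0,0.5],[0.0075,0,0,0,0,0,0.5],[0.009,0,0,0,0,0,0.5],[0.01,0,0,0,0,0,0.5],[0.011,0,0,0,0,0,0.5],[0.012,0,0,0,0,0,0.5],[0.013,0,0,0,0,0,0.5]]]'
python3 - <<'E'
from h import *
p,R=goal([.139,0,.026]); print(delta(p,R).tolist(), (R.T@sensors.get_obs()['ft_force']).round(1))
E
```

```text
clock: 10.45
position: [0.5555, -0.0864, 0.0698]
ee_rot: [0.83, 0.549, 0.086, -0.057]
ft_force: [-3.2, -8.6, -0.6]
grip_width: 0.25
grasp_force: 4.6
[0.0018, 0.0, -0.0002, -0.0001, 0.0026, -0.0007] [-9.1  0.4 -1.4]
```

```bash
python3 -m inch '[[[0.0005,0,0,0,0,0,0.5],[0.001,0,0,0,0,0,0.5],[0.001,0,0,0,0,0,0.5],[0.001,0,0,0,0,0,0.5]]]'
python3 - <<'E'
from h import *
p,R=goal([.139,0,.026]); print(delta(p,R).tolist(), (R.T@sensors.get_obs()['ft_force']).round(1))
snap('wrist','w5.png')
E
```

```text
clock: 10.85
position: [0.5555, -0.0863, 0.0698]
ee_rot: [0.83, 0.548, 0.086, -0.057]
ft_force: [-3.4, -9.5, -1.0]
grip_width: 0.251
grasp_force: 4.9
[0.0017, 0.0, -0.0002, 0.0, 0.0036, -0.0016] [-10.1   0.6  -1.1]
```

View pics/w5.png

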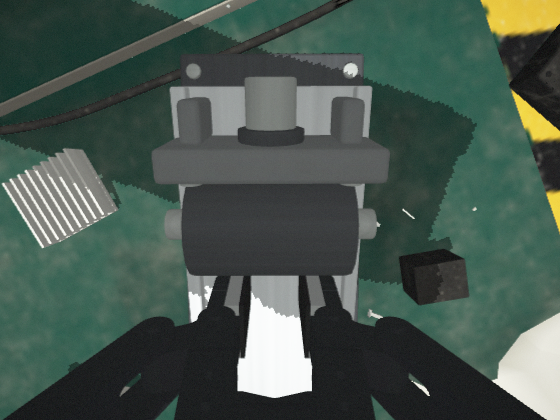

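The roller is flush against the stop plate with the plunger hidden. A further 1 mm of command produced no motion, and the force is steady at about 10 N. I'm handing in.

```bash
python3 -c "
from workcell import order; print(order.hand_in())"
```

```text
the job is handed in; nothing more can be done
None
```

I pushed the roller up the track in one steady push and handed in the job with the fingers still holding it against the stop plate at about 10 N; the plunger looks fully in, and the loose parts were not touched.

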